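# Roll a battery cell into the test cradle

### The arm

A 7-joint arm with a two-finger parallel gripper is mounted at the origin on the work surface. World frame = base frame: x ahead of the robot, y to its left, z up, the work surface at z = 0. Lengths are in m, angles in rad, forces in N, time in s.
With the tool pointing down it reaches from about 0.4 to 0.85 m from the base axis. Payload 10.4 kg.
Tool frame: the origin (TCP) lies at the very end of the fingers, on their centre line; the grasp point (between the pads) lies 19 mm behind it (grasp_offset is the distance from the TCP to the grasp point, in m); z points along the fingers, y is the line along which they close (so a half turn about z gives the same grasp; the last joint's range is limited). The gripper opens to 85 mm and grips with 20 to 120 N. Pads are 22 mm wide; open, the fingers measure 114 mm over their backs; the gripper's body (76 mm by 85 mm) begins 54 mm behind the grasp point. The pads swing forward as they close: fully open they stand 13 mm farther back than shut.
Start: joints at [-1.209, 0.332, -0.065, 1.46, 0.022, 1.35, -0.088], TCP at [0.235, 0.579, 0.231] pointing down, gripper open.
Joint ranges: [-2.6, 2.6], [-0.5, 2.12], [-1.47, 1.34], [0.16, 2.42], [-1.27, 4.41], [0.06, 2.06], [-2.6, 2.6]. Speed limits (rad/s): [2.22, 2.22, 2.79, 2.79, 3.14, 3.14, 3.14].

### API

Orientations are given as a unit quaternion [x, y, z, w].
In Python, from workcell import * gives the robot as it stands.
- The arm moves only by the tool jog_arm, never from a script. Its argument "plan" is a list of rows, each a list of 3 entries, a list of its own where there are three numbers: the turn, a rotation vector about the tool's x, y, z in rad, then the shift along the tool's x, y, z in m, then the finger opening in m, from 0 to 0.0854. A call has 1 to 8 rows; each row is the pose to reach, as a shift and turn from the pose commanded when the call began, along the tool's axes at that moment; what a row does not reach only later rows make up. A row lasts 1/12 s, in which the tool goes at most 41.7 mm and 7.16 degrees, less where a joint would pass 70% of its speed; a pose out of reach is approached as far as the arm can. A call with a gripper value outside its range is refused whole. The fingers move at their own pace and stop on an object; "force" is the grip in N (left out, the last holds). Time passes only in rows, so rows that repeat a pose let the fingers close. It gives the time, the measured TCP pose, the force, the opening and the grip force at its end, in the units of the state.
- get_obs(): the state, without advancing time (a new reading comes with each control period).
- camera(name): name is "side" or "top" or "wrist"; returns a dict with "img" (384x512x3 uint8, red, green, blue), "mtx" (3x3 intrinsics, pixels), "extrinsics" (4x4, takes a point from camera to world coordinates). Camera axes: x right, y down, z forward; pixel columns grow to the right and rows downward; lengths in m; the calibration is good to about 2 mm. The wrist camera is an equidistant fisheye: a pixel r from the principal point sees the ray r / f radians off the axis. A picture is of the moment at which its call begins. There is no depth.
- hand_in(): hands the job in; it is judged then, once.
The state is a dict: "clock": time; "joint_pos": joint angles; "joint_velocities": joint speeds; "tau": joint torques, N m; "position": TCP position; "ee_rot": TCP orientation; "ft_force": force on the tool from outside, world axes, zero at the start; "torque": the same for the moment, N m; "grip_width": opening from 0.0 (shut) to 1.0 (fully open); "grasp_force": force on a finger pad.
Only numpy, scipy, OpenCV 4.12 (cv2) and the standard library are available. Lean on these libraries where they do the work, as an engineer would, in place of code of your own. Each camera call takes 0.05 s, during which the arm holds its last target. There are 200 camera calls.

### The job

Roll the big round battery cell that lies on the bench over the ramp and into the V of the test cradle, pushing gently on its side with the fingertips. Then, with the cell lying in the V, push it endwise along the V until its end rests against the copper contact plate, and leave it there. Only push the cell: never grip, lift or tip it up, and leave the other things on the bench where they are.

Things in the scene. Friction and masses are not known exactly. Their poses are not given: they have to be found in the camera images.
- cell: The big battery cell: plain steel cylinder, 46 mm diameter, 120 mm long, 0.27 to 0.53 kg, lying on the bench (axis 23 mm up), on the ramp's side of the cradle, within 6 degrees of the V's direction. Origin at its middle on its axis; its x runs along the axis, the +x end towards the plate. Pushed, it rolls square to its axis and hardly turns; let go on the flat it stops within some 5 cm.
- cell_end (a point): Centre of the cell's flat +x end, the end that must come to the contact plate (60 mm from the cell's middle).
- cradle: Fixed aluminium V-cradle, 170 mm long. Origin on the bench under the V's bottom line; x along the V towards the contact plate, y the way the cell rolls in. In its frame (mm): V and ramp from x -95 to 75; ramp up from y -82, z 0 to lip; V bottom y 0, z 0; far face rises 30 degrees to y 35, z 20, then flat to y 53. A seated cell's axis is at y -1, z 26, along x.
- seat (a point): Point on the contact plate's face where the centre of the cell's end comes when home. The copper plate stands across the +x end of the V: face at cradle x 75 mm, y -16 to 40, 52 high, facing -x; behind it a black block 58 mm high (x 79 to 105) with two brass studs up to 74 mm. Axes as the cradle's.
- lip (a point): Middle of the cradle's lip, the straight edge along the V between the ramp and the V's near face: 8 mm above the bench, at cradle x -10, y -17 mm. Left on the ramp the cell rolls back; past the lip it drops into the V by itself. Lying in the V it slides along it under a push of 2 to 6 N. Axes as the cradle's.
- cell_a: Small round cell standing upright, 21 mm diameter, 70 mm high, beside the rolling lane on the contact plate's side. Origin at the middle of its underside. Leave alone.
- cell_b: Another small upright cell like it, 21 mm diameter, 70 mm high, beside the lane on the side nearer the robot. Origin at the middle of its underside. Leave alone.
- vial: Glass vial with an orange cap, 28 mm diameter, 65 mm high, behind the cradle. Origin at the middle of its underside. Leave alone.
- copper_block: Copper block 50 x 35 x 30 mm, behind the cradle. Origin at the middle of its underside. Leave alone.
- driver: Screwdriver lying on the bench. Leave alone.
- multimeter: Yellow handheld multimeter lying flat, 75 x 150 x 32 mm. Origin at the middle of its underside. Leave alone.
- collar: Copper ring lying flat, 44 mm outer diameter, 12 mm high. Origin at the middle of its underside. Leave alone.
Mind the look-alikes: they are no part of the job. Leave any blue look-alike of the cell alone.

How it is judged:
By the outcome, as a careful person would: the job done as asked, in the order asked, and still so for the second after the job is handed in, with the robot touching nothing.
It also fails if it takes over 61 s, if anything falls off the work surface, if the arm or the gripper's body presses on something with over 40 N, if the wrist force passes 120 N, or if a joint passes its speed limit or range.

## Working session

There is one attempt and no reset: what is moved stays moved. The work goes in short steps, Python scripts to look and compute and a tool call to move; the robot and the scene stay as the last step left them, time stands still between calls to the robot, and variables do not carry over. Pictures are saved under pics/ and viewed, at most 10 in all, crops included, and the job is handed in when it is done.

Besides the shell and the picture viewer there is one more tool, called as name(argument=value, ...) on one line, values as JSON. jog_arm: Moves the arm, as the interface text tells. Its arguments: {"type":"object","properties":{"plan":{"type":"array"},"force":{"type":"number"}},"required":["plan"]}

```bash
mkdir -p pics; ls; python3 - <<'E'
from workcell import *
import cv2,numpy as np
o=get_obs(); print({k:np.round(v,3) for k,v in o.items()})
ims=[]
for n in("top","side"):
    c=camera(n); np.savez(f"pics/{n}0.npz",**c); cv2.imwrite(f"pics/{n}0.png",c["img"][:,:,::-1]); print(n,np.round(c["mtx"],1).tolist(),np.round(c["extrinsics"],3).tolist())
E
```

```text
pics
{'clock': np.float64(0.0), 'joint_pos': array([-1.209,  0.333, -0.065,  1.461,  0.022,  1.35 , -0.089]), 'joint_velocities': array([ 0.001, -0.001,  0.002,  0.   ,  0.001, -0.   , -0.002]), 'tau': array([-0.0000e+00, -6.2542e+01,  4.9000e-02, -3.9161e+01,  1.6000e-02,
        1.0000e-02, -0.0000e+00]), 'position': array([0.234, 0.579, 0.23 ]), 'ee_rot': array([ 0.191,  0.982, -0.001, -0.   ]), 'ft_force': array([-0.676, -0.255, -1.274]), 'torque': array([-0.007,  0.041,  0.02 ]), 'grasp_force': np.float64(0.0), 'grip_width': np.float64(0.996)}
top [[361.0, 0.0, 261.0], [0.0, 361.0, 199.1], [0.0, 0.0, 1.0]] [[-0.002, -0.981, 0.194, 0.443], [-1.0, 0.006, 0.023, -0.046], [-0.024, -0.194, -0.981, 0.88], [0.0, 0.0, 0.0, 1.0]]
side [[488.0, 0.0, 253.4], [0.0, 488.0, 188.9], [0.0, 0.0, 1.0]] [[-0.999, -0.021, 0.05, 0.532], [-0.051, 0.689, -0.723, 0.769], [-0.019, -0.724, -0.689, 0.828], [0.0, 0.0, 0.0, 1.0]]
```

View pics/top0.png

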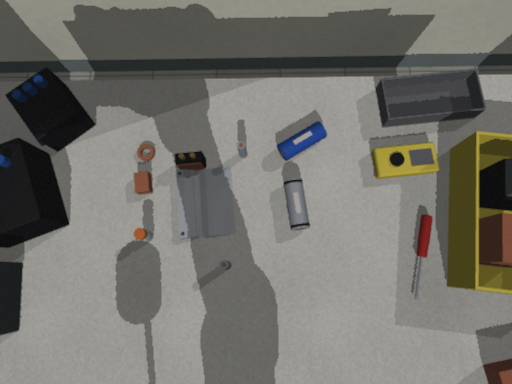

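View pics/side0.png

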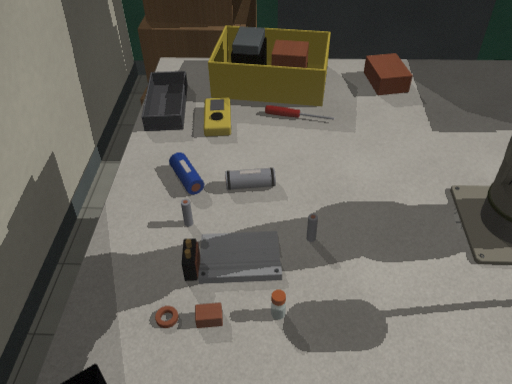

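Top view: the grey steel cell is at (296,205). Candidates are the steel cell (296,205) and the blue look-alike (302,140), plus the small upright cells at (241,148) and (226,265). I choose the grey one. The cradle is at (205,203), with its plate and black block at (190,160). I'll check with one close crop.

```bash
python3 - <<'E'
import cv2
i=cv2.imread("pics/top0.png")[130:280,160:340]
cv2.imwrite("pics/crop0.png",cv2.resize(i,None,fx=4,fy=4,interpolation=cv2.INTER_CUBIC))
E
```

```text
(no output)
```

View pics/crop0.png

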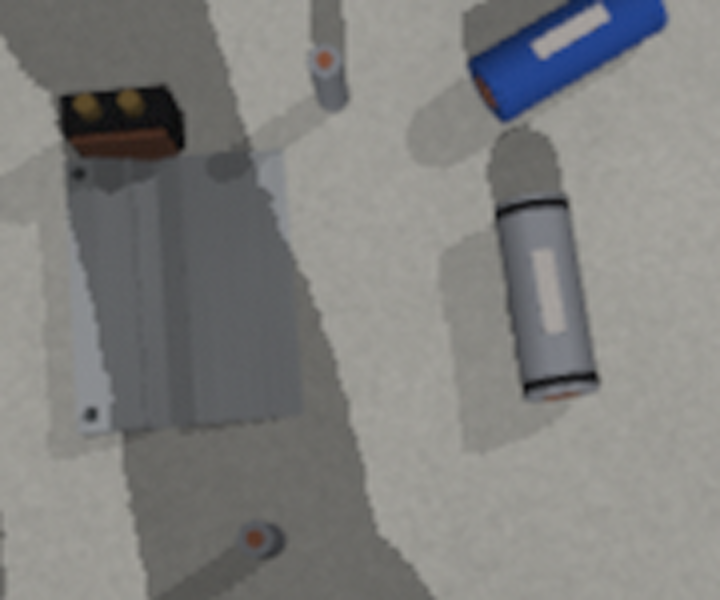

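The close crop confirms it: a plain grey cylinder with end midpoints at crop (532,200) and (562,390), clearly not the blue one. The cradle's ramp edge runs (282,152)-(302,412), the lip (188,158)-(196,425), and the screw holes are at (79,174) and (91,414).

```bash
cat > h.py <<'E'
import numpy as np
from scipy.spatial.transform import Rotation as R
def ray(c,px,z):
    K,E=c["mtx"],c["extrinsics"]
    d=E[:3,:3]@np.linalg.solve(K,[px[0],px[1],1]); o=E[:3,3]
    return o+d*(z-o[2])/d[2]
def crop(p): return ((p[0]+.5)/4-.5+160,(p[1]+.5)/4-.5+130)
E
python3 - <<'E'
from h import *
c=np.load("pics/top0.npz"); s=np.load("pics/side0.npz")
for n,p,z in [("ramp+",(282,152),0),("ramp-",(302,412),0),("lip+",(188,158),.008),("lip-",(196,425),.008),("vb+",(163,160),0.0),("vb-",(170,430),0),("s+",(79,174),.02),("s-",(91,414),.02),("outer-",(83,436),.02),
 ("plL",(72,158),.052-.052+.02),("cell+L",(497,203),.023),("cell+R",(567,198),.023),("cell-L",(525,392),.023),("cell-R",(598,380),.023),("a top",(323,60),.07),("b top",(256,538),.07),("plateTopL",(70,133),.052),("plateTopR",(175,130),.052),("blue",(495,115),.023)]:
    print(n,np.round(ray(c,crop(p),z)*1000))
print("side")
for n,p,z in [("cell+L",(226,172),.023),("cell+R",(226,187),.023),("cell-",(274,178),.023),("a",(186,201),.07),("b",(313,214),.07),("ramp+",(200,235),0),("ramp-",(278,233),0),("out+",(200,274),.02),("out-",(281,272),.02)]:
    print(n,np.round(ray(s,p,z)*1000))
E
```

```text
ramp+ [698.  53.   0.]
ramp- [533.  38.   0.]
lip+ [693. 111.   8.]
lip- [525. 102.   8.]
vb+ [694. 129.   0.]
vb- [523. 119.   0.]
s+ [680. 177.  20.]
s- [531. 163.  20.]
outer- [518. 168.  20.]
plL [690. 182.  20.]
cell+L [658. -81.  23.]
cell+R [ 661. -124.   23.]
cell-L [542. -96.  23.]
cell-R [ 549. -140.   23.]
a top [734.  22.  70.]
b top [457.  56.  70.]
plateTopL [696. 175.  52.]
plateTopR [698. 112.  52.]
blue [714. -81.  23.]
side
cell+L [ 661. -133.   23.]
cell+R [656. -79.  23.]
cell- [ 541. -114.   23.]
a [733.  18.  70.]
b [455.  49.  70.]
ramp+ [703.  55.   0.]
ramp- [529.  43.  -0.]
out+ [686. 177.  20.]
out- [521. 166.  20.]
```

```bash
cat >> h.py <<'E'
CELL=np.array([602,-110.]);CY=.135
ORG=np.array([619,126.]);VY=.075
def go(x,y,z,yaw):
    "turn and shift (tool axes) to TCP x,y,z mm with tool y at yaw, pointing down"
    from workcell import get_obs
    o=get_obs(); r=R.from_quat(o["ee_rot"])
    ty=np.array([np.cos(yaw),np.sin(yaw),0]); tz=np.array([0,0,-1.])
    t=R.from_matrix(np.c_[np.cross(ty,tz),ty,tz])
    print("clk",round(float(o["clock"]),2),"pos",np.round(o["position"],4),"F",np.round(o["ft_force"],1),"turn",np.round((r.inv()*t).as_rotvec(),3),"shift",np.round(r.inv().apply(np.array([x,y,z])/1e3-o["position"]),4))
def roll(s): # cell position in V frame helper
    return CELL+s*np.array([-np.sin(CY),np.cos(CY)])
E
python3 -c "
from h import *
p=roll(-66);print(p);go(*p,200,CY)"
```

```text
[ 610.88296053 -175.39948786]
clk 0.1 pos [0.2345 0.579  0.2306] F [0.4 0.7 0.9] turn [-1.000e-03  1.000e-03  1.051e+00] shift [-0.632  -0.5579  0.0314]
```

jog_arm(plan=[[[0,0,1.05],[-0.632,-0.558,0.03],0.0854],[[0,0,1.05],[-0.632,-0.558,0.03],0.0854],[[0,0,1.05],[-0.632,-0.558,0.03],0.0854],[[0,0,1.05],[-0.632,-0.558,0.03],0.0854],[[0,0,1.05],[-0.632,-0.558,0.03],0.0854],[[0,0,1.05],[-0.632,-0.558,0.03],0.0854],[[0,0,1.05],[-0.632,-0.558,0.03],0.0854],[[0,0,1.05],[-0.632,-0.558,0.03],0.0854]])

```text
clock: 0.77
position: [0.3836, 0.2792, 0.2192]
ee_rot: [0.641, 0.768, 0.0, -0.0]
ft_force: [1.6, 1.8, 0.7]
grip_width: 0.998
grasp_force: 0.0
```

```bash
python3 -c "
from h import *
go(*roll(-66),200,CY)"
```

```text
clk 0.77 pos [0.3836 0.2792 0.2192] F [1.6 1.8 0.7] turn [-0.    -0.     0.045] shift [-0.4879  0.1423  0.0191]
```

jog_arm(plan=[[[0,0,0.04],[-0.48,0.14,0.02],0.0854],[[0,0,0.04],[-0.48,0.14,0.02],0.0854],[[0,0,0.04],[-0.48,0.14,0.02],0.0854],[[0,0,0.04],[-0.48,0.14,0.02],0.0854],[[0,0,0.04],[-0.48,0.14,0.02],0.0854],[[0,0,0.04],[-0.48,0.14,0.02],0.0854],[[0,0,0.04],[-0.48,0.14,0.02],0.0854],[[0,0,0.04],[-0.48,0.14,0.02],0.0854]])

```text
clock: 1.43
position: [0.5345, -0.0177, 0.2061]
ee_rot: [0.654, 0.757, 0.0, 0.0]
ft_force: [0.4, 0.8, 0.5]
grip_width: 1.001
grasp_force: 0.0
```

```bash
python3 -c "
from h import *
go(*roll(-66),200,CY)"
```

```text
clk 1.43 pos [ 0.5345 -0.0177  0.2061] F [0.4 0.8 0.5] turn [ 0.    -0.     0.011] shift [-0.1672  0.0526  0.0061]
```

jog_arm(plan=[[[0,0,0.01],[-0.15,0.05,0.0],0.0854],[[0,0,0.01],[-0.15,0.05,0.0],0.0854],[[0,0,0.01],[-0.15,0.05,0.0],0.0854],[[0,0,0.01],[-0.15,0.05,0.0],0.0854],[[0,0,0.01],[-0.15,0.05,0.0],0.0854],[[0,0,0.01],[-0.15,0.05,0.0],0.0854],[[0,0,0.01],[-0.15,0.05,0.0],0.0854],[[0,0,0.01],[-0.15,0.05,0.0],0.0854]])

```text
clock: 2.1
position: [0.6052, -0.1553, 0.2059]
ee_rot: [0.657, 0.754, 0.0, -0.0]
ft_force: [0.3, 0.5, -0.5]
grip_width: 1.001
grasp_force: 0.0
```

```bash
python3 -c "
from h import *
go(*roll(-66),60,CY)
from workcell import *
import cv2
c=camera('wrist');np.savez('pics/wrist1.npz',**c);cv2.imwrite('pics/wrist1.png',c['img'][:,:,::-1])
print(c['mtx'],c['extrinsics'])"
```

```text
clk 2.1 pos [ 0.6052 -0.1553  0.2059] F [ 0.3  0.5 -0.5] turn [-0.    -0.001  0.003] shift [-0.0208  0.0029  0.1459]
[[297.31863964   0.         254.4300579 ]
 [  0.         297.31863964 190.18365897]
 [  0.           0.           1.        ]] [[ 9.90493112e-01  1.31026612e-01  4.18977484e-02  5.93726954e-01]
 [ 1.37561316e-01 -9.42257949e-01 -3.05330708e-01 -7.64059715e-02]
 [-5.27961647e-04  3.08191473e-01 -9.51324202e-01  3.48851455e-01]
 [ 0.00000000e+00  0.00000000e+00  0.00000000e+00  1.00000000e+00]]
```

View pics/wrist1.png

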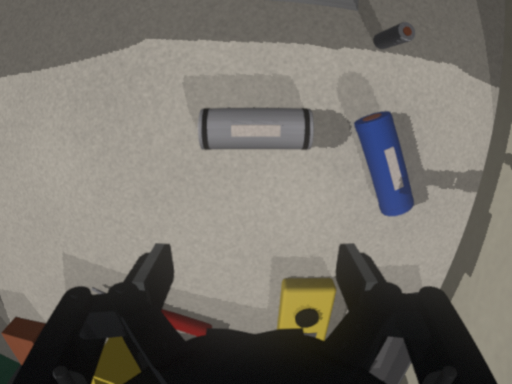

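The wrist view shows the grey cell at (202..311,107..149), nearly parallel to the image rows. The blue one is to the right at (385,165), and the space between the fingers and the cell is clear.

```bash
cat >> h.py <<'E'
def fray(c,px,z):
    K,E=c["mtx"],c["extrinsics"]; u=np.array([(px[0]-K[0,2])/K[0,0],(px[1]-K[1,2])/K[1,1]]); r=np.hypot(*u)
    d=E[:3,:3]@np.array([*(u/r*np.sin(r)),np.cos(r)]); o=E[:3,3]
    return o+d*(z-o[2])/d[2]
E
python3 -c "
from h import *
c=np.load('pics/wrist1.npz')
for p in [(202,108),(202,149),(311,108),(311,150),(202,128),(311,129)]: print(np.round(fray(c,p,.023)*1000))
go(*roll(-66),13,CY)"
```

```text
[538. -95.  23.]
[ 543. -141.   23.]
[656. -79.  23.]
[ 664. -125.   23.]
[ 541. -117.   23.]
[ 660. -102.   23.]
clk 2.15 pos [ 0.6053 -0.1552  0.2061] F [-0.1  0.4  0.4] turn [ 0.    -0.001  0.003] shift [-0.021   0.0027  0.1931]
```

jog_arm(plan=[[[0,0,0],[-0.02,0.0,0.04],0.0854],[[0,0,0],[-0.02,0.0,0.08],0.0854],[[0,0,0],[-0.02,0.0,0.12],0.0854],[[0,0,0],[-0.02,0.0,0.15],0.0854],[[0,0,0],[-0.02,0.0,0.175],0.0854],[[0,0,0],[-0.02,0.0,0.19],0.0854],[[0,0,0],[-0.02,0.0,0.193],0.0854],[[0,0,0],[-0.02,0.0,0.193],0.0854]])

```text
clock: 2.82
position: [0.6081, -0.176, 0.0131]
ee_rot: [0.657, 0.754, -0.0, -0.0]
ft_force: [0.5, -0.2, 0.4]
grip_width: 1.004
grasp_force: 0.0
```

```bash
python3 -c "
from h import *
go(*roll(-34),13,.13)
from workcell import *
import cv2
c=camera('side');cv2.imwrite('pics/side2.png',cv2.resize(c['img'][100:300,150:370,::-1],None,fx=3,fy=3))"
```

```text
clk 2.82 pos [ 0.6081 -0.176   0.0131] F [ 0.5 -0.2  0.4] turn [-0.    -0.     0.007] shift [0.0322 0.0029 0.0002]
```

View pics/side2.png

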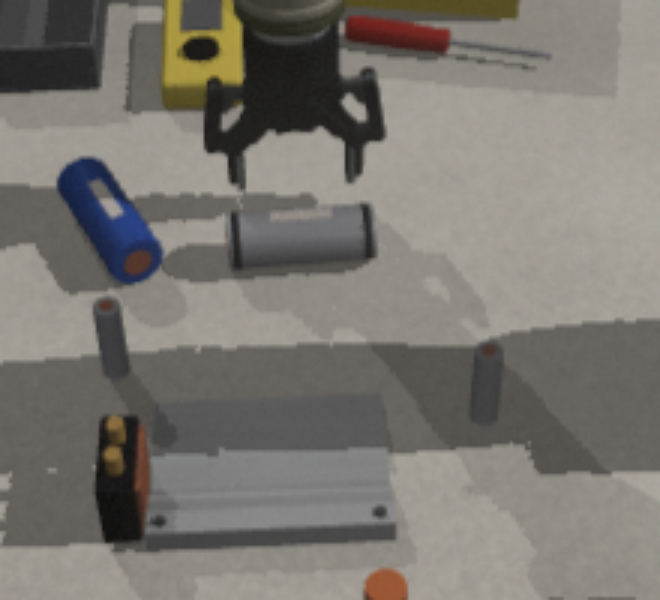

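Side view: both fingertips are behind the cell, spanning its length (crop 238 and 353 at row 185). Now a gentle push.

jog_arm(plan=[[[0,0,0],[0.005,0.001,0],0.0854],[[0,0,0],[0.011,0.002,0],0.0854],[[0,0,0],[0.017,0.002,0],0.0854],[[0,0,0],[0.023,0.002,0],0.0854],[[0,0,0],[0.028,0.002,0],0.0854],[[0,0,0],[0.033,0.002,0],0.0854],[[0,0,0],[0.038,0.002,0],0.0854],[[0,0,0],[0.043,0.002,0],0.0854]])

```text
clock: 3.53
position: [0.6046, -0.1344, 0.0138]
ee_rot: [0.658, 0.753, 0.0, 0.001]
ft_force: [-0.6, -4.0, 4.5]
grip_width: 1.001
grasp_force: 2.5
```

```bash
python3 -c "
from h import *
go(*roll(-34),13,.13)
from workcell import *
import cv2
c=camera('side');cv2.imwrite('pics/side3.png',cv2.resize(c['img'][100:300,150:370,::-1],None,fx=3,fy=3))"
```

```text
clk 3.53 pos [ 0.6046 -0.1344  0.0138] F [-0.6 -4.   4.5] turn [0.001 0.001 0.005] shift [-0.0094  0.0007  0.0008]
```

View pics/side3.png

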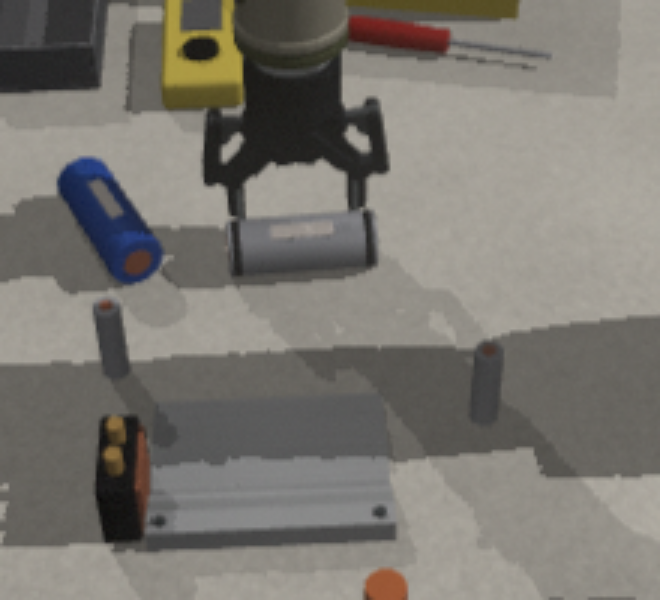

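Moving, but the upward force suggests the open fingertips ride high. I'll work out their real height from the previous picture.

```bash
python3 -c "
from h import *
s=np.load('pics/side0.npz')
for p in [(238,187),(352,182)]:
  q=((p[0]+.5)/3-.5+150,(p[1]+.5)/3-.5+100)
  a=ray(s,q,0);b=ray(s,q,.05)
  for y in (-.169,-.176,-.183): print(p,y,np.round((a+(b-a)*(y-a[1])/(b[1]-a[1]))*1000))"
```

```text
(238, 187) -0.169 [ 656. -169.   25.]
(238, 187) -0.176 [ 657. -176.   19.]
(238, 187) -0.183 [ 658. -183.   13.]
(352, 182) -0.169 [ 560. -169.   33.]
(352, 182) -0.176 [ 560. -176.   27.]
(352, 182) -0.183 [ 560. -183.   21.]
```

jog_arm(plan=[[[0,0,0],[-0.006,0,0],0.0854],[[0,0,0],[-0.014,0,0],0.0854],[[0,0,0],[-0.014,0,0.0],0.0854],[[0,0,0],[-0.014,0,0.004],0.0854],[[0,0,0],[-0.014,0,0.009],0.0854],[[0,0,0],[-0.014,0,0.009],0.0854],[[0,0,0],[-0.008,0,0.009],0.0854],[[0,0,0],[-0.003,0,0.009],0.0854]])

```text
clock: 4.25
position: [0.6045, -0.1362, 0.0039]
ee_rot: [0.658, 0.753, -0.0, -0.0]
ft_force: [-0.8, 0.1, -0.4]
grip_width: 1.002
grasp_force: 0.0
```

jog_arm(plan=[[[0,0,0],[0.005,0,0],0.0854],[[0,0,0],[0.01,0,0],0.0854],[[0,0,0],[0.015,0,0],0.0854],[[0,0,0],[0.02,0,0],0.0854],[[0,0,0],[0.025,0,0],0.0854],[[0,0,0],[0.03,0,0],0.0854],[[0,0,0],[0.035,0,0],0.0854],[[0,0,0],[0.04,0,0],0.0854]])

```text
clock: 4.92
position: [0.5991, -0.0966, 0.0041]
ee_rot: [0.657, 0.754, 0.0, -0.0]
ft_force: [0.2, 0.2, 0.4]
grip_width: 1.003
grasp_force: 0.1
```

```bash
python3 -c "
from h import *
go(*roll(-34),4,.13)
from workcell import *
import cv2
c=camera('top');np.savez('pics/top4.npz',**c)
i=c['img'][130:280,160:340,::-1]
cv2.imwrite('pics/top4.png',cv2.resize(i,None,fx=4,fy=4,interpolation=cv2.INTER_CUBIC))"
```

```text
clk 4.92 pos [ 0.5991 -0.0966  0.0041] F [0.2 0.2 0.4] turn [-0.    -0.     0.006] shift [-0.0476  0.001   0.0001]
```

View pics/top4.png

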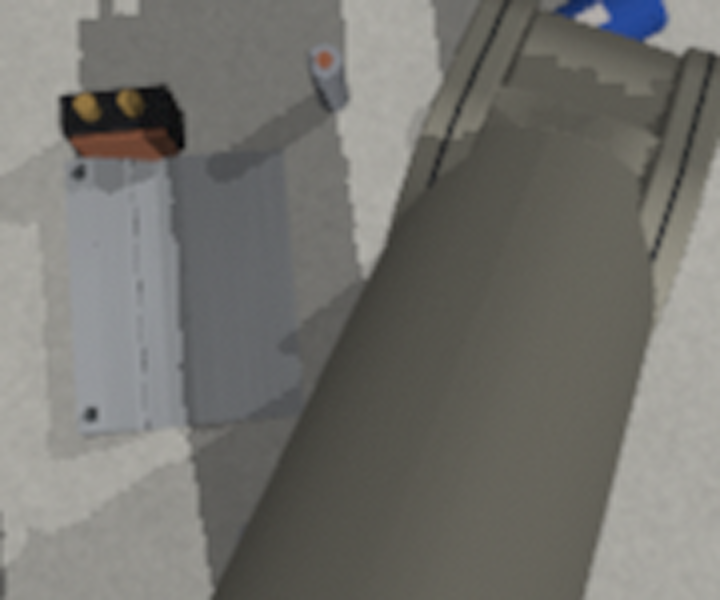

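The arm hides the cell from the top camera, and the cell is rolling with almost no force. I'll continue, turning gradually to square it to the V.

jog_arm(plan=[[[0,0,0.004],[0.005,0,0],0.0854],[[0,0,0.008],[0.01,0,0],0.0854],[[0,0,0.012],[0.015,0,0],0.0854],[[0,0,0.016],[0.02,0,0],0.0854],[[0,0,0.02],[0.025,0,0],0.0854],[[0,0,0.024],[0.03,0,0],0.0854],[[0,0,0.028],[0.035,0,0],0.0854],[[0,0,0.03],[0.04,0,0],0.0854]])

```text
clock: 5.63
position: [0.5937, -0.0569, 0.0041]
ee_rot: [0.669, 0.743, 0.0, -0.0]
ft_force: [0.2, 0.3, 0.2]
grip_width: 1.002
grasp_force: 0.1
```

jog_arm(plan=[[[0,0,0.004],[0.005,0,0],0.0854],[[0,0,0.008],[0.01,0,0],0.0854],[[0,0,0.012],[0.015,0,0],0.0854],[[0,0,0.016],[0.02,0,0],0.0854],[[0,0,0.02],[0.025,0,0],0.0854],[[0,0,0.024],[0.03,0,0],0.0854],[[0,0,0.026],[0.035,0,0],0.0854],[[0,0,0.026],[0.04,0,0],0.0854]])

```text
clock: 6.3
position: [0.5895, -0.0172, 0.0041]
ee_rot: [0.678, 0.735, 0.0, -0.0]
ft_force: [-0.2, -0.0, -0.3]
grip_width: 1.002
grasp_force: 0.1
```

```bash
python3 -c "
from h import *
go(*roll(-34),4,.075)
from workcell import *
import cv2
c=camera('wrist');np.savez('pics/w5.npz',**c)
cv2.imwrite('pics/w5.png',c['img'][:,:,::-1])"
```

```text
clk 6.3 pos [ 0.5895 -0.0172  0.0041] F [-0.2 -0.  -0.3] turn [ 0.    -0.     0.005] shift [-1.274e-01  6.900e-03  1.000e-04]
```

View pics/w5.png

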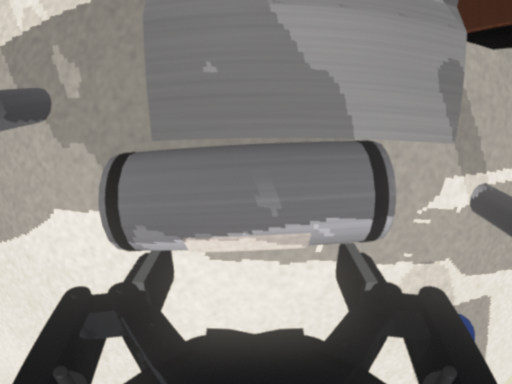

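Wrist view: the cell (103-395, 140-250) is just in front of both fingers and at the foot of the ramp (row 138), still about 2-3° off the tool. Onto the ramp.

jog_arm(plan=[[[0,0,0.0],[0.005,0,0],0.0854],[[0,0,0.0],[0.01,0,0],0.0854],[[0,0,0.0],[0.015,0,0],0.0854],[[0,0,0.0],[0.02,0,0],0.0854],[[0,0,0.0],[0.025,0,0],0.0854],[[0,0,0.0],[0.03,0,0],0.0854],[[0,0,0.0],[0.034,0,0],0.0854],[[0,0,0.0],[0.038,0,0],0.0854]])

```text
clock: 7.02
position: [0.5866, 0.0203, 0.0042]
ee_rot: [0.678, 0.735, -0.0, 0.0]
ft_force: [0.5, -3.2, 1.9]
grip_width: 1.002
grasp_force: 1.3
```

jog_arm(plan=[[[0,0,0.0],[0.004,0,0],0.0854],[[0,0,0.0],[0.008,0,0],0.0854],[[0,0,0.0],[0.012,0,0],0.0854],[[0,0,0.0],[0.016,0,0],0.0854],[[0,0,0.0],[0.02,0,0],0.0854],[[0,0,0.0],[0.024,0,0],0.0854],[[0,0,0.0],[0.028,0,0],0.0854],[[0,0,0.0],[0.032,0,0],0.0854]])

```text
clock: 7.68
position: [0.5839, 0.0524, 0.0041]
ee_rot: [0.678, 0.735, 0.0, -0.0]
ft_force: [0.0, -3.3, 1.0]
grip_width: 1.0
grasp_force: 1.0
```

```bash
python3 -c "
from h import *
go(*roll(-34),4,.075)
from workcell import *
import cv2
c=camera('wrist');np.savez('pics/w6.npz',**c)
cv2.imwrite('pics/w6.png',c['img'][:,:,::-1])"
```

```text
clk 7.68 pos [0.5839 0.0524 0.0041] F [ 0.  -3.3  1. ] turn [ 0.    -0.     0.005] shift [-1.973e-01  6.900e-03  1.000e-04]
```

View pics/w6.png

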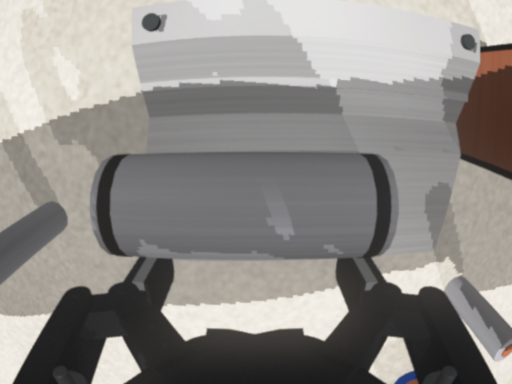

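Both fingers are now square behind the cell, high on the ramp (rows 152-260), with the lip just ahead. Pushing slowly over it.

jog_arm(plan=[[[0,0,0.0],[0.003,0,0],0.0854],[[0,0,0.0],[0.006,0,0],0.0854],[[0,0,0.0],[0.009,0,0],0.0854],[[0,0,0.0],[0.012,0,0],0.0854],[[0,0,0.0],[0.015,0,0],0.0854],[[0,0,0.0],[0.018,0,0],0.0854],[[0,0,0.0],[0.02,0,0],0.0854],[[0,0,0.0],[0.022,0,0],0.0854]])

```text
clock: 8.4
position: [0.5821, 0.0747, 0.004]
ee_rot: [0.678, 0.735, 0.0, -0.0]
ft_force: [-0.3, -0.2, -0.4]
grip_width: 0.998
grasp_force: 0.0
```

jog_arm(plan=[[[0,0,0.0],[0.002,0,0],0.0854],[[0,0,0.0],[0.004,0,0],0.0854],[[0,0,0.0],[0.006,0,0],0.0854],[[0,0,0.0],[0.008,0,0],0.0854],[[0,0,0.0],[0.008,0,0],0.0854],[[0,0,0.0],[0.008,0,0],0.0854],[[0,0,0.0],[0.008,0,0],0.0854]])

```text
clock: 8.98
position: [0.5816, 0.0818, 0.0041]
ee_rot: [0.678, 0.735, 0.0, 0.0]
ft_force: [-0.4, -0.4, -0.0]
grip_width: 1.0
grasp_force: 0.0
```

```bash
python3 -c "
from h import *
go(*roll(-34),4,.075)
from workcell import *
import cv2
c=camera('wrist');np.savez('pics/w7.npz',**c)
# column profiles: dark end bands / cell edges
g=cv2.cvtColor(c['img'],cv2.COLOR_RGB2GRAY)
a=np.load('pics/w6.npz')['img'];g0=cv2.cvtColor(a,cv2.COLOR_RGB2GRAY)
for x in (115,150,250,330,375): print(x,g0[60:280:8,x].tolist(),'\n   ',g[60:280:8,x].tolist())"
```

```text
clk 8.98 pos [0.5816 0.0818 0.0041] F [-0.4 -0.4 -0. ] turn [ 0.    -0.     0.005] shift [-2.268e-01  6.900e-03  1.000e-04]
115 [214, 223, 222, 214, 222, 184, 143, 138, 140, 140, 131, 141, 47, 38, 92, 116, 119, 120, 117, 116, 115, 115, 103, 42, 40, 173, 166, 165] 
    [212, 214, 212, 212, 211, 209, 214, 207, 217, 213, 210, 46, 46, 95, 114, 116, 116, 114, 114, 110, 101, 43, 38, 146, 161, 158, 163, 162]
150 [176, 174, 172, 210, 109, 109, 108, 112, 130, 132, 130, 134, 99, 108, 113, 117, 118, 119, 117, 116, 115, 116, 109, 117, 128, 93, 81, 42] 
    [213, 203, 200, 81, 80, 200, 182, 169, 169, 168, 134, 105, 110, 109, 113, 115, 115, 114, 114, 110, 104, 100, 121, 119, 105, 88, 77, 38]
250 [174, 173, 188, 130, 111, 110, 111, 136, 136, 137, 136, 139, 100, 106, 109, 114, 115, 116, 118, 115, 115, 115, 111, 108, 107, 146, 163, 167] 
    [205, 198, 198, 197, 196, 195, 170, 167, 166, 164, 100, 108, 112, 107, 110, 113, 113, 115, 112, 110, 104, 101, 97, 120, 143, 146, 146, 143]
330 [220, 218, 220, 217, 113, 113, 111, 135, 136, 137, 137, 140, 99, 107, 110, 114, 116, 117, 119, 116, 115, 117, 110, 119, 116, 164, 168, 170] 
    [215, 220, 219, 219, 195, 194, 168, 167, 165, 148, 94, 104, 113, 109, 111, 113, 113, 117, 110, 109, 104, 100, 105, 104, 150, 153, 154, 151]
375 [221, 219, 220, 154, 156, 156, 151, 149, 140, 143, 140, 146, 49, 45, 45, 48, 100, 112, 116, 114, 106, 66, 45, 45, 46, 159, 53, 61] 
    [220, 215, 214, 215, 214, 212, 208, 207, 205, 146, 116, 50, 48, 46, 93, 104, 110, 116, 104, 88, 47, 40, 41, 148, 150, 150, 46, 52]
```

The force vanished as the cell dropped into the V. Backing off, raising and closing the fingers.

jog_arm(plan=[[[0,0,0.0],[-0.015,0,0],0.0854],[[0,0,0.0],[-0.03,0,0],0.0854],[[0,0,0.0],[-0.03,0,-0.04],0.0854],[[0,0,0.0],[-0.03,0,-0.08],0.0854],[[0,0,0.0],[-0.03,-0.02,-0.12],0.04],[[0,0,0.0],[-0.03,-0.05,-0.14],0.0],[[0,0,0.0],[-0.03,-0.08,-0.14],0.0],[[0,0,0.0],[-0.03,-0.1,-0.14],0.0]])

```text
clock: 9.7
position: [0.483, 0.0436, 0.1452]
ee_rot: [0.679, 0.735, 0.001, 0.0]
ft_force: [-0.0, 0.9, -0.4]
grip_width: 0.455
grasp_force: 0.0
```

```bash
python3 -c "
from h import *
go(*roll(-34),4,.075)
from workcell import *
import cv2
c=camera('side');t=camera('top');np.savez('pics/side8.npz',**c)
a=cv2.resize(c['img'][190:300,150:330,::-1],None,fx=3.5,fy=3.5)
b=cv2.resize(t['img'][150:250,170:260,::-1],None,fx=2,fy=2)
cv2.imwrite('pics/s8.png',np.vstack([a,np.pad(b,((0,0),(0,a.shape[1]-b.shape[1]),(0,0)))]))"
```

```text
clk 9.7 pos [0.483  0.0436 0.1452] F [-0.   0.9 -0.4] turn [ 0.002 -0.002  0.004] shift [-0.1967  0.1081  0.1411]
```

View pics/s8.png

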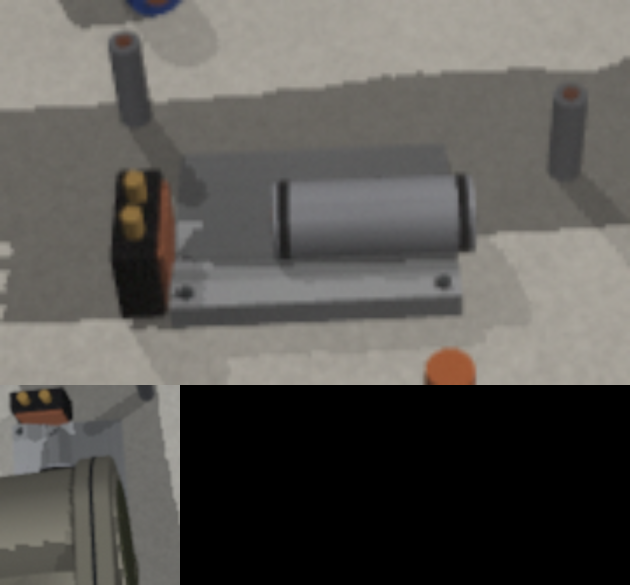

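Side view: the cell lies in the V, +x end at crop x 276 and -x end at about 472 (row ~213). All small cells and the vial still stand.

```bash
python3 -c "
from h import *
s=np.load('pics/side8.npz')
for p in [(275,182),(277,257),(276,220),(474,214),(467,212)]:
  q=((p[0]+.5)/3.5-.5+150,(p[1]+.5)/3.5-.5+190)
  w=ray(s,q,.026)[:2]*1000; d=w-ORG
  print(np.round(w),'cradle',np.round([d@[np.cos(VY),np.sin(VY)],d@[-np.sin(VY),np.cos(VY)]]))
def V(x,y): return ORG+R.from_euler('z',VY).as_matrix()[:2,:2]@[x,y]
print(V(-140,-1)); go(*V(-145,-1),150,VY)"
```

```text
[635.  94.] cradle [ 14. -33.]
[629. 152.] cradle [12. 25.]
[632. 124.] cradle [13. -3.]
[513. 115.] cradle [-106.   -3.]
[517. 114.] cradle [-102.   -5.]
[479.46849517 114.51265216]
clk 9.8 pos [0.4819 0.0438 0.1444] F [ 1.4 -0.2  0.2] turn [-0.    -0.002  0.005] shift [ 0.0707 -0.0018 -0.0055]
```

jog_arm(plan=[[[0,0,0.005],[0.03,-0.002,0],0.0],[[0,0,0.005],[0.06,-0.002,0],0.0],[[0,0,0.005],[0.071,-0.002,0],0.0],[[0,0,0.005],[0.071,-0.002,0.02],0.0],[[0,0,0.005],[0.071,-0.002,0.05],0.0],[[0,0,0.005],[0.071,-0.002,0.08],0.0],[[0,0,0.005],[0.071,-0.002,0.105],0.0],[[0,0,0.005],[0.071,-0.002,0.119],0.0]])

```text
clock: 10.47
position: [0.4757, 0.1139, 0.0223]
ee_rot: [0.68, 0.733, -0.002, -0.0]
ft_force: [-1.1, -0.4, 0.0]
grip_width: -0.002
grasp_force: 0.0
```

```bash
cat >> h.py <<'E'
def V(x,y): return ORG+R.from_euler('z',VY).as_matrix()[:2,:2]@[x,y]
E
python3 -c "
from h import *
go(*V(-125,-2),26,VY)"
```

```text
clk 10.47 pos [0.4757 0.1139 0.0223] F [-1.1 -0.4  0. ] turn [-0.003  0.002 -0.   ] shift [-0.0006  0.0188 -0.0038]
```

jog_arm(plan=[[[0,0,0],[0,0.004,-0.003],0.0],[[0,0,0],[0,0.008,-0.003],0.0],[[0,0,0],[0,0.012,-0.003],0.0],[[0,0,0],[0,0.015,-0.003],0.0],[[0,0,0],[0,0.018,-0.003],0.0],[[0,0,0],[0,0.021,-0.003],0.0],[[0,0,0],[0,0.024,-0.003],0.0],[[0,0,0],[0,0.027,-0.003],0.0]])

```text
clock: 11.13
position: [0.5034, 0.1168, 0.0282]
ee_rot: [0.68, 0.733, -0.0, -0.0]
ft_force: [-3.4, -0.6, 1.8]
grip_width: -0.007
grasp_force: 1.6
```

jog_arm(plan=[[[0,0,0],[0,0.003,0],0.0],[[0,0,0],[0,0.006,0],0.0],[[0,0,0],[0,0.009,0],0.0],[[0,0,0],[0,0.012,0],0.0],[[0,0,0],[0,0.015,0],0.0],[[0,0,0],[0,0.018,0],0.0],[[0,0,0],[0,0.021,0],0.0],[[0,0,0],[0,0.024,0],0.0]])

```text
clock: 11.8
position: [0.5278, 0.1185, 0.0281]
ee_rot: [0.68, 0.733, 0.0, -0.0]
ft_force: [-2.5, 1.5, 2.4]
grip_width: 0.004
grasp_force: 1.6
```

```bash
python3 -c "
from h import *
go(*V(0,-2),26,VY)
from workcell import *
c=camera('side');np.savez('pics/side9.npz',**c)
g=c['img'].astype(int)
for r in (248,253,258): print(r,g[r,190:240].sum(1).tolist())"
```

```text
clk 11.8 pos [0.5278 0.1185 0.0281] F [-2.5  1.5  2.4] turn [ 0. -0.  0.] shift [-0.0014  0.0915  0.0021]
248 [80, 81, 76, 72, 85, 95, 162, 165, 156, 294, 291, 261, 258, 225, 226, 220, 235, 264, 285, 279, 280, 281, 278, 279, 275, 249, 92, 86, 135, 270, 266, 266, 268, 268, 267, 269, 266, 262, 268, 258, 261, 265, 260, 261, 263, 261, 256, 256, 257, 254]
253 [134, 82, 73, 77, 84, 105, 148, 138, 120, 152, 285, 276, 273, 272, 276, 271, 276, 269, 278, 275, 274, 276, 278, 275, 260, 259, 131, 99, 140, 278, 276, 277, 276, 274, 275, 276, 277, 273, 274, 271, 270, 267, 272, 266, 268, 269, 264, 263, 260, 258]
258 [70, 65, 62, 75, 73, 134, 151, 127, 123, 128, 225, 260, 262, 276, 277, 275, 275, 278, 279, 277, 273, 273, 273, 270, 241, 214, 131, 93, 107, 174, 230, 230, 234, 233, 226, 223, 230, 223, 220, 227, 224, 225, 227, 222, 222, 225, 222, 226, 224, 219]
```

jog_arm(plan=[[[0,0,0],[-0.0002,0.003,0],0.0],[[0,0,0],[-0.0003,0.006,0],0.0],[[0,0,0],[-0.0004,0.009,0],0.0],[[0,0,0],[-0.0005,0.012,0],0.0],[[0,0,0],[-0.0005,0.015,0],0.0],[[0,0,0],[-0.0005,0.018,0],0.0],[[0,0,0],[-0.0005,0.021,0],0.0],[[0,0,0],[-0.0005,0.023,0],0.0]])

```text
clock: 12.52
position: [0.5509, 0.1197, 0.0281]
ee_rot: [0.68, 0.733, 0.0, 0.0]
ft_force: [-3.3, 0.4, 2.1]
grip_width: -0.0
grasp_force: 1.3
```

jog_arm(plan=[[[0,0,0],[0,0.001,0],0.0],[[0,0,0],[0,0.002,0],0.0],[[0,0,0],[0,0.003,0],0.0],[[0,0,0],[0,0.004,0],0.0]])

```text
clock: 12.85
position: [0.5544, 0.12, 0.0281]
ee_rot: [0.68, 0.733, 0.0, -0.0]
ft_force: [-2.1, -0.2, 0.8]
grip_width: -0.002
grasp_force: 1.3
```

```bash
python3 -c "
from h import *
go(*V(0,-2),26,VY)
from workcell import *
c=camera('side');np.savez('pics/side9.npz',**c)
g=c['img'].astype(int)
for r in (248,253,258): print(r,g[r,194:220].sum(1).tolist())"
```

```text
clk 12.85 pos [0.5544 0.12   0.0281] F [-2.1 -0.2  0.8] turn [-0. -0.  0.] shift [-0.0009  0.0648  0.0021]
248 [85, 95, 160, 166, 165, 288, 293, 272, 249, 82, 89, 133, 271, 268, 266, 265, 264, 267, 264, 265, 270, 255, 263, 265, 263, 266]
253 [81, 113, 158, 143, 118, 154, 282, 271, 264, 96, 91, 144, 273, 281, 279, 279, 277, 275, 271, 276, 270, 278, 280, 274, 275, 269]
258 [80, 133, 152, 124, 112, 135, 222, 244, 216, 109, 83, 108, 189, 230, 228, 230, 223, 222, 222, 225, 230, 226, 226, 228, 221, 230]
```

jog_arm(plan=[[[0,0,0],[0,0.001,0],0.0],[[0,0,0],[0,0.002,0],0.0],[[0,0,0],[0,0.003,0],0.0]])

```text
clock: 13.15
position: [0.5575, 0.1202, 0.0281]
ee_rot: [0.68, 0.733, 0.0, -0.0]
ft_force: [-1.9, 0.8, 0.4]
grip_width: -0.001
grasp_force: 1.2
```

jog_arm(plan=[[[0,0,0],[0,0.001,0],0.0],[[0,0,0],[0,0.002,0],0.0]])

```text
clock: 13.32
position: [0.5595, 0.1204, 0.0281]
ee_rot: [0.68, 0.733, 0.0, -0.0]
ft_force: [-3.2, 0.7, 2.1]
grip_width: -0.001
grasp_force: 1.2
```

jog_arm(plan=[[[0,0,0],[0,0.001,0],0.0],[[0,0,0],[0,0.002,0],0.0]])

```text
clock: 13.48
position: [0.561, 0.1206, 0.028]
ee_rot: [0.68, 0.733, -0.0, -0.0]
ft_force: [-8.9, 0.2, 6.2]
grip_width: -0.003
grasp_force: 4.3
```

The force is rising, so it has reached the plate. One small confirming nudge.

jog_arm(plan=[[[0,0,0],[0,0.0005,0],0.0],[[0,0,0],[0,0.0005,0],0.0],[[0,0,0],[0,0.0005,0],0.0]])

```text
clock: 13.73
position: [0.561, 0.1206, 0.028]
ee_rot: [0.68, 0.733, -0.001, -0.001]
ft_force: [-8.2, -0.0, 5.1]
grip_width: 0.0
grasp_force: 3.9
```

Stalled at 8 N: home. Backing straight off and raising.

jog_arm(plan=[[[0,0,0],[0,-0.004,0],0.0],[[0,0,0],[0,-0.012,0],0.0],[[0,0,0],[0,-0.025,0],0.0],[[0,0,0],[0,-0.04,0],0.0],[[0,0,0],[0,-0.04,-0.03],0.0],[[0,0,0],[0,-0.05,-0.07],0.0],[[0,0,0],[0,-0.06,-0.1],0.0],[[0,0,0],[0,-0.06,-0.12],0.0]])

```text
clock: 14.4
position: [0.5017, 0.1157, 0.151]
ee_rot: [0.68, 0.733, 0.002, 0.0]
ft_force: [1.0, 0.2, -0.6]
grip_width: -0.001
grasp_force: 0.0
```

```bash
python3 -c "
from h import *
go(*V(0,-2),26,VY)
from workcell import *
c=camera('side')
g=c['img'].astype(int)
for r in (245,248,253,258): print(r,g[r,194:216].sum(1).tolist(),'R-B',(g[r,194:216,0]-g[r,194:216,2]).tolist())"
```

```text
clk 14.4 pos [0.5017 0.1157 0.151 ] F [ 1.   0.2 -0.6] turn [ 0.003 -0.002 -0.001] shift [-0.0007  0.1174  0.1253]
245 [71, 85, 153, 178, 180, 221, 87, 69, 118, 234, 247, 246, 246, 250, 253, 247, 249, 252, 255, 249, 250, 248] R-B [2, 11, 35, 40, 4, -2, 0, 2, 1, -2, -3, -3, -2, -1, -3, -3, -2, -3, -3, -3, -2, -2]
248 [69, 87, 147, 177, 223, 240, 70, 82, 131, 255, 255, 255, 255, 254, 257, 254, 256, 254, 256, 253, 253, 257] R-B [-1, 12, 35, 30, -1, -3, 2, 1, 0, -3, -1, -3, -1, -2, -2, -2, -2, -2, -1, -3, -3, -2]
253 [79, 139, 206, 221, 296, 264, 88, 84, 133, 269, 282, 344, 333, 269, 268, 277, 333, 336, 336, 338, 368, 364] R-B [5, 27, 52, 36, -3, -3, 1, 3, -1, -2, -3, -4, -3, -3, -3, -3, -5, -3, -5, -3, -4, -4]
258 [110, 195, 230, 213, 206, 266, 88, 84, 131, 276, 277, 279, 280, 278, 277, 278, 274, 276, 272, 278, 275, 273] R-B [12, 47, 59, 49, 5, -2, -1, -1, 0, -1, -1, -3, -2, -4, -3, -3, -3, -3, -3, -2, -2, -3]
```

Copper is directly adjacent to the cell's end rim (columns 197/198), and the cell stayed put as the tool left. Handing in.

```bash
python3 -c "
from workcell import *
print(hand_in())"
```

```text
the job is handed in; nothing more can be done
None
```

The cell was rolled over the ramp into the V and pushed endwise until it stalled at about 8 N against the copper contact plate; I backed the arm clear and handed the job in at about 14.5 s, with no verdict returned.

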